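Zero the tare dial of the pantry scale

ROBOT

A 7-joint arm with a two-finger parallel gripper is mounted at the origin on the work surface. World frame = base frame: x ahead of the robot, y to its left, z up, the work surface at z = 0. Lengths are in m, angles in rad, forces in N, time in s.
With the tool pointing down it reaches from about 0.425 to 0.925 m from the base axis. Payload 6.8 kg.
Tool frame: the origin (TCP) lies on the front face of the gripper's body, between the roots of the fingers; the fingertips stand 73 mm ahead of it and the grasp point (between the pads) lies 54 mm ahead of it; z points along the fingers, y is the direction in which the jaws open and shut (so a half turn about z gives the same grasp; the last joint's range is limited). The gripper opens to 85 mm and grips with 20 to 120 N. Pads are 22 mm wide; open, the fingers measure 114 mm over their backs; the gripper's body (76 mm by 85 mm) begins 54 mm behind the grasp point. The pads swing forward as they close: fully open they stand 13 mm farther back than shut.
Start: joints at [-1.3, 0.477, 0.022, 1.555, -0.011, 1.109, -0.083], TCP at [0.25, 0.627, 0.304] pointing down, gripper open.
Joint ranges: [-2.96, 2.96], [-0.34, 2.1], [-1.41, 1.46], [0.24, 2.44], [-1.37, 4.51], [0.17, 1.92], [-2.96, 2.96]. Speed limits (rad/s): [2.39, 2.39, 3.14, 3.14, 3.14, 3.14, 3.14].

INTERFACE

Orientations are given as a rotation vector (axis times angle).
In Python, from bench import * gives the robot as it stands.
- The arm moves only by the tool jog_arm, never from a script. Its argument "plan" is a list of rows, each a list of 2 entries, a list of its own where there are three numbers: the shift along the world's x, y, z in cm, then the turn about the world's z in rad. In form: [[[tx, ty, tz], twist], ...]. A call has 1 to 12 rows; each row shifts and turns the commanded pose from where the row before left it; what a row does not reach is not made up. A row lasts 1/10 s, in which the tool goes at most 50 mm and 8.59 degrees, less where a joint would pass 70% of its speed; a pose out of reach is approached as far as the arm can. A call is refused whole if a number of a shift passes 5 or a number of a turn 0.15, either way. A call with a gripper value outside its range is refused whole. "hand" is the finger opening in cm, from 0 to 8.54, set as the call begins (left out, the last holds). The fingers move at their own pace and stop on an object; "grip_force" is the grip in N (left out, the last holds). Time passes only in rows, so rows that do not move let the fingers close. It gives the time, the measured TCP pose, the force and the opening at its end, in the units of the state.
- get_obs(): the state, without advancing time (a new reading comes with each control period).
- grab_frame(name): name is "scene" or "top" or "wrist"; returns the picture (480x640x3 uint8, red, green, blue); there is no depth.
- get_calibration(name): a dict with "intrinsics" (3x3 intrinsics, pixels), "xyz" and "orientation" of the camera in the world. Camera axes: x right, y down, z forward; pixel columns grow to the right and rows downward; lengths in m; the calibration is good to about 2 mm. A picture is of the moment at which its call begins: read the wrist's pose just before it. get_calibration takes no time and is no camera call; for the wrist camera it gives the pose at the moment of the call.
- hand_in(): hands the job in, once; it reports no verdict.
The state is a dict: "clock": time; "joints": joint angles; "qvel": joint speeds; "tau": joint torques, N m; "tcp_pos": TCP position; "orientation": TCP orientation; "contact_force": force on the tool from outside, world axes, zero at the start; "moment": the same for the moment, N m; "grip_width": finger opening in m.
Only numpy, scipy, OpenCV 4.12 (cv2) and the standard library are available. Lean on these libraries where they do the work, as an engineer would, in place of code of your own. Each camera call takes 0.05 s, during which the arm holds its last target. There are 200 camera calls.

TASK

The pantry scale still has the tare of the last jar dialled in. Draw the orange-headed lock pin up out of its bore and park it in the yellow-edged notch in the scale's side, upright, well inside the notch and with its collar resting flat on the deck; then turn the black dial knob anticlockwise until its red pointer is right back against the zero stop. Let go of everything and leave the other things on the counter where they stand.

Things in the scene. Friction and masses are not known exactly. Their poses are not given: they have to be found in the camera images.
- scale: Blue pantry scale, fixed. Front deck: flat block 200 (x) by 250 (y) mm, top 60 mm above the counter; behind it (+x) a 50 mm high housing and a round steel pan (170 mm across, top at 102 mm, centre 200 mm behind the dial axis). Origin: on the counter under the dial axis, at the deck's centre; x points from the front towards the pan, y to the left seen from the front, z up.
- dial (a joint): Tare dial: rad turned clockwise (from above) from the zero stop; 0 = pointer against the stop, at most 2.9. At value q the pointer points in direction 1.745 - q, anticlockwise from the scale's x axis. The pin in its bore (at dial value 0.70, 75 mm from the axis) keeps the pointer above about 0.85. Friction about 0.05 N m; it stays where it is left.
- dial_grip (a point): Point on the dial's vertical axis, 100 mm above the counter, at the height to grip. Its axes are the scale's, turned with the knob. The black knob's grip is an upright bar 52 mm long (along the pointer's direction), 14 mm thick, from 74 to 114 mm above the counter, on a round hub (40 mm across, up to 74 mm).
- pointer_tip (a point): Outer end of the red pointer, 85 mm from the dial's axis, 70 mm above the counter. The pointer is a flat red bar 10 mm wide and 8 mm tall (66 to 74 mm above the counter). The zero stop it comes to rest against is a steel post 8 mm across and 16 mm tall, beside the bold red zero tick.
- pin: Loose lock pin, about 60 g, standing in its bore at the start. Origin: centre of the collar's underside, z up along the pin. Below: steel shaft 9 mm across, 38 mm long. Above: steel collar 24 mm across, 4 mm thick, then an orange round grip 16 mm across, from 4 to 40 mm above the origin. In the bore, and when parked, the origin is 60 mm above the counter.
- bore (a point): Mouth of the pin's bore in the deck (top surface, 60 mm above the counter), 11 mm across, 42 mm deep; at x +37.6, y +64.9 mm in the scale's frame.
- notch (a point): Place for the parked pin's origin, level with the deck's top (60 mm above the counter), at x -45, y -105 mm in the scale's frame, axes parallel. The notch is a slot 13 mm wide (along x), cut through the deck's full height, open above and at the deck's right side (-y); it runs from 10 mm inside this point (+y) to 20 mm outside it (-y). Yellow strips edge it.
- coffee_tin: Bystander: red tin, 100 mm across, 110 mm tall; origin at the centre of its underside.
- soup_can: Bystander: blue can, 68 mm across, 100 mm tall; origin at the centre of its underside.
- jar: Bystander: amber glass jar, 80 mm across, 105 mm tall; origin at the centre of its underside.
- measuring_cup: Bystander: green measuring cup with a handle, 80 mm across, 70 mm tall; origin at the centre of its underside.
- spoon: Bystander: steel measuring spoon with a wooden handle, 200 mm long, lying along its x axis; origin near its middle, on the underside.
- spice_jar: Bystander: small green glass spice jar with a black cap, 44 mm across, 90 mm tall; origin at the centre of its underside.
Not all that is in view belongs to the job. There is more than one size of the pin; the job needs the smallest.

How it is judged:
On the way, in this order (a step that is already met when the one before it is completed fails the run):
1. the pin is parked in the side notch, upright, collar on the deck, and let go, the dial not yet at zero (x of pin in the frame of notch between -0.004 and 0.004 m and y of pin in the frame of notch between -0.011 and 0.011 m and z of pin in the frame of notch between -0.003 and 0.003 m and angle between pin's own z axis and vertical below 0.15 rad and contact force between the fingers and pin below 0.1 N and value of joint dial above 0.3 rad), for 0.2 s.
2. the dial is back at its zero stop (value of joint dial below 0.05 rad), for 0.2 s.
At the end, for the whole second after the job is handed in: Pin at rest in the side notch: within 4 mm across and 11 mm along it of the notch point, collar within 3 mm of the deck top, under 0.15 rad from upright. Dial still, under 0.05 rad from its zero stop. No bystander was ever over 30 mm from its place (x of pin in the frame of notch between -0.004 and 0.004 m and y of pin in the frame of notch between -0.011 and 0.011 m and z of pin in the frame of notch between -0.003 and 0.003 m and angle between pin's own z axis and vertical below 0.15 rad and linear speed of pin below 0.02 m/s and value of joint dial below 0.05 rad and velocity of joint dial between -0.05 and 0.05 rad/s); the robot touches nothing.
It fails at once if a bystander is pushed more than 30 mm away (distance of any of coffee_tin, soup_can, jar, measuring_cup, spoon, spice_jar from where it was at the start of the episode above 0.03 m).
It also fails if it takes over 70 s, if anything falls off the work surface, if the arm or the gripper's body presses on something with over 40 N, if the wrist force passes 120 N, or if a joint passes its speed limit or range.

## Working session

There is one attempt and no reset: what is moved stays moved. The work goes in short steps, Python scripts to look and compute and a tool call to move; the robot and the scene stay as the last step left them, time stands still between calls to the robot, and variables do not carry over. Pictures are saved under pics/ and viewed, about 8 in all and at most 12, crops included, and the job is handed in when it is done.

Besides the shell and the picture viewer there is one more tool, called after "Request:" by a JSON object that holds its "fn" and its "kwargs". jog_arm: Moves the arm, as the interface text tells. Its arguments: {"type":"object","properties":{"plan":{"type":"array","items":{"type":"array"}},"hand":{"type":"number"},"grip_force":{"type":"number"}},"required":["plan"]}

```bash
mkdir -p pics; ls; cat > h.py <<'E'
from bench import *
import numpy as np, cv2
from scipy.spatial.transform import Rotation as R
def rot(o):
    o=np.array(o,float)
    return o if o.shape==(3,3) else R.from_rotvec(o).as_matrix()
def ray(cal,u,v):
    K=np.array(cal["intrinsics"]); d=rot(cal["orientation"])@np.linalg.inv(K)@[u,v,1.]
    return np.array(cal["xyz"]),d
def atz(cal,u,v,z):
    o,d=ray(cal,u,v); return o+d*(z-o[2])/d[2]
def tri(obs):
    A=np.zeros((3,3));b=np.zeros(3);L=[]
    for c,u,v in obs:
        o,d=ray(c,u,v); d=d/np.linalg.norm(d);P=np.eye(3)-np.outer(d,d);A+=P;b+=P@o;L.append((o,P))
    x=np.linalg.solve(A,b); return x,[np.linalg.norm(P@(x-o)) for o,P in L]
def proj(c,p):
    q=np.array(c["intrinsics"])@rot(c["orientation"]).T@(np.array(p)-np.array(c["xyz"])); return q[:2]/q[2]
def save(n,im,crop=None,s=1):
    if crop: x0,y0,x1,y1=crop; im=im[y0:y1,x0:x1]
    cv2.imwrite("pics/"+n,cv2.resize(im[:,:,::-1],None,fx=s,fy=s,interpolation=cv2.INTER_CUBIC))
E
python3 - <<'E'
from h import *
import pickle
o=get_obs();print(o)
for n in("scene","top","wrist"):
    c=get_calibration(n);print(n,c)
    im=grab_frame(n);save(n+"0.png",im);np.save(n+"0.npy",im);pickle.dump(c,open(n+"0.pkl","wb"))
E
```

```text
pics
{'clock': 0.0, 'joints': array([-1.30009531,  0.47784017,  0.02231721,  1.5564612 , -0.01151273,
        1.10931537, -0.08307048]), 'qvel': array([ 0.00017006, -0.00108303, -0.00046716,  0.00097087,  0.00103488,
       -0.0019008 ,  0.00126105]), 'tau': array([ 2.11194138e-04, -5.96451473e+01,  1.60790406e+00, -2.81193870e+01,
        1.24328246e-02,  9.45068139e-03,  1.60399668e-05]), 'tcp_pos': array([0.24943651, 0.62671642, 0.30289418]), 'orientation': array([-5.91322366e-01, -3.08519719e+00,  2.95523684e-03]), 'contact_force': array([ 0.29697245,  0.42587259, -0.10419246]), 'moment': array([ 0.05545341, -0.01963071, -0.02300981]), 'grip_width': 0.08548038764870694}
scene {'intrinsics': array([[589.39873364,   0.        , 320.08556985],
       [  0.        , 589.39873364, 236.73139546],
       [  0.        ,   0.        ,   1.        ]]), 'xyz': array([1.48480935, 0.27486099, 0.6635013 ]), 'orientation': array([-1.45049746, -1.7841102 ,  1.00550925])}
top {'intrinsics': array([[436.35020749,   0.        , 315.54706836],
       [  0.        , 436.35020749, 238.20843818],
       [  0.        ,   0.        ,   1.        ]]), 'xyz': array([0.40776843, 0.05921391, 1.06102505]), 'orientation': array([-2.14720439,  2.1339628 , -0.17018865])}
wrist {'intrinsics': array([[359.68971647,   0.        , 321.93468652],
       [  0.        , 359.68971647, 237.76460473],
       [  0.        ,   0.        ,   1.        ]]), 'xyz': array([0.17565967, 0.65628316, 0.37173247]), 'orientation': array([2.37219061, 1.60962637, 0.25734513])}
```

View pics/top0.png

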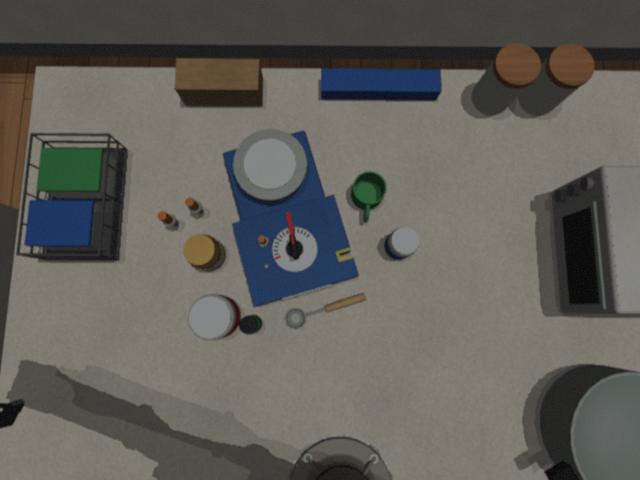

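View pics/scene0.png

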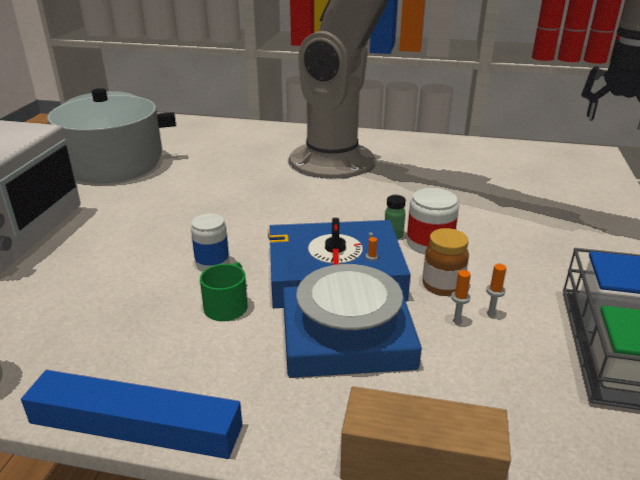

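The top view shows the dial at about (295,250), the pin in its bore at (263,240) and the notch at (344,255). The two loose pins near (165,218) and (192,205) are larger decoys. Next I'll enlarge crops of both views.

```bash
python3 - <<'E'
from h import *
t=np.load("top0.npy");s=np.load("scene0.npy")
a=cv2.resize(t[190:310,225:365],None,fx=5,fy=5,interpolation=cv2.INTER_CUBIC)
save("topc.png",a)
b=cv2.resize(s[200:300,255:415],None,fx=5,fy=5,interpolation=cv2.INTER_CUBIC)
save("scc.png",b)
E
```

```text
(no output)
```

View pics/topc.png

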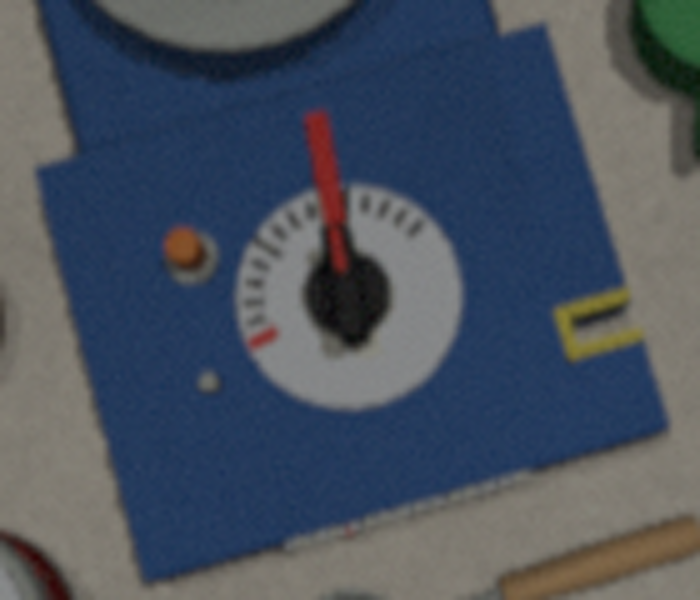

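View pics/scc.png

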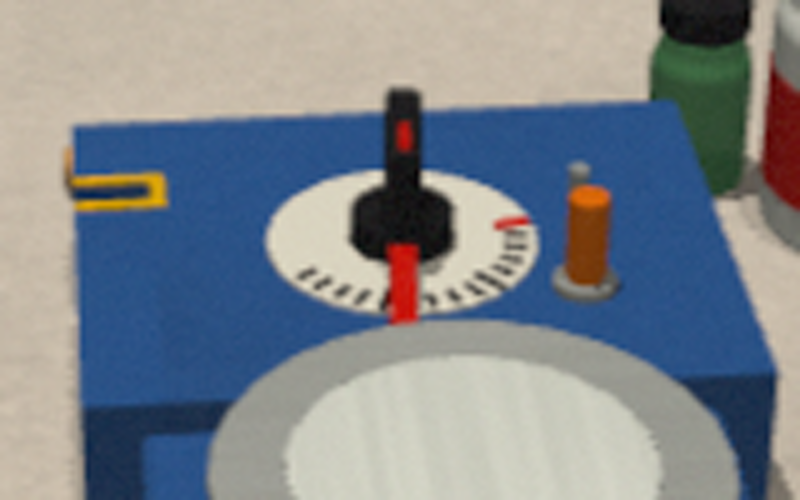

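The top crop gives the deck corners, the pin head at (183,246) and the dial disc centre at (348,297). The scene crop gives the pin top at (590,196), the disc at (402,241) and matching deck corners. Now I'll triangulate and fit the scale pose.

```bash
python3 - <<'E'
from h import *
import pickle
from scipy.optimize import least_squares
ct=pickle.load(open("top0.pkl","rb"));cs=pickle.load(open("scene0.pkl","rb"))
T=lambda u,v:(ct,225+u/5-.4,190+v/5-.4)
S=lambda u,v:(cs,255+u/5-.4,200+v/5-.4)
pts={"corner_br":((100,-125,60),T(545,25),None),
"fr":((-100,-125,60),T(667,428),S(75,127)),
"fl":((-100,125,60),T(145,582),S(675,102)),
"bl":((100,125,60),T(38,168),S(773,372)),
"br":((100,-125,60),T(545,25),S(85,407)),
"disc":((0,0,60),T(348,297),S(402,241)),
"notchin":((-45,-95,60),T(575,332),S(151,191))}
for k,(m,a,b) in pts.items():
    if b: print(k,tri([a,b]))
print("pintop",tri([T(183,246),S(590,196)]))
def f(p):
    x,y,z,w=p;r=[]
    M=R.from_euler("z",w).as_matrix()
    for k,(m,a,b) in pts.items():
        P=M@(np.array(m)/1000)+[x,y,z]
        for o in(a,b):
            if o: r+=list(proj(o[0],P)-o[1:])
    return r
r=least_squares(f,[.4,.1,0,.2],loss="soft_l1");x,y,z,w=r.x
print(r.x,np.round(r.fun,1))
M=R.from_euler("z",w).as_matrix()
for n,p in(("bore",(37.6,64.9,60)),("notch",(-45,-105,60)),("dial",(0,0,100))):
    P=M@(np.array(p)/1000)+[x,y,z];print(n,P,np.hypot(*P[:2]))
# pointer dir
a=atz(*T(316,115),.074);b=atz(*T(348,297),.06);d=a-b;print("pointer q",1.745-(np.arctan2(d[1],d[0])-w),np.linalg.norm(d))
tp=get_obs()["orientation"];print(rot(tp))
E
```

```text
fr (array([ 0.48068417, -0.03919706,  0.0595046 ]), [np.float64(0.000851611295871796), np.float64(0.0008516112958717123)])
fl (array([0.40944548, 0.19887279, 0.05934888]), [np.float64(0.0014856449887245624), np.float64(0.001485644988724632)])
bl (array([0.60015615, 0.25400104, 0.06008911]), [np.float64(0.001390058968223818), np.float64(0.0013900589682238624)])
br (array([0.67028345, 0.01757256, 0.05930873]), [np.float64(0.0017794500140314864), np.float64(0.0017794500140314521)])
disc (array([0.54031928, 0.10804099, 0.05998922]), [np.float64(0.0009749788099392177), np.float64(0.0009749788099392467)])
notchin (array([0.52447478, 0.00366823, 0.06016959]), [np.float64(0.001607255517459015), np.float64(0.0016072555174590306)])
pintop (array([0.557528  , 0.1805369 , 0.09946552]), [np.float64(0.0014596232806845955), np.float64(0.0014596232806845875)])
[ 5.40022804e-01  1.07907010e-01 -4.77029888e-04  2.87636574e-01] [-0.2 -0.3  0.1  0.6 -0.8 -0.4 -0.9  0.4 -0.4 -0.2 -1.5 -0.   0.4  0.6
 -0.2 -0.3 -1.8  0.1 -0.3  0.2 -0.6  0.1 -0.9  0.5 -0.5  0.1]
bore [0.55766682 0.18080734 0.05952297] 0.5862453200375958
notch [ 0.52665864 -0.00554518  0.05952297] 0.5266878316031737
dial [0.5400228  0.10790701 0.09952297] 0.5506982397010941
pointer q 1.8503578789521804 0.0854381789482305
[[-9.29101484e-01  3.69824622e-01 -4.25715761e-04]
 [ 3.69824852e-01  9.29100491e-01 -1.36295234e-03]
 [-1.08520613e-04 -1.42376131e-03 -9.99998981e-01]]
```

Request:
{"fn": "jog_arm", "kwargs": {"plan": [[[2.5, -3.7, 0], 0], [[2.5, -3.7, 0], 0], [[2.5, -3.7, 0], 0], [[2.5, -3.7, 0], 0], [[2.5, -3.7, 0], 0], [[2.5, -3.7, 0], 0], [[2.5, -3.7, 0], 0], [[2.5, -3.7, 0], 0], [[2.5, -3.7, 0], 0], [[2.5, -3.7, 0], 0], [[2.5, -3.7, 0], 0], [[2.5, -3.7, 0], 0]], "hand": 5}}

```text
clock: 1.35
tcp_pos: [0.5502, 0.1815, 0.3038]
orientation: [-0.591, -3.085, -0.0]
contact_force: [0.1, 0.4, -0.5]
grip_width: 0.0498
```

```bash
python3 - <<'E'
from h import *
import pickle
o=get_obs();print(o["tcp_pos"],o["joints"])
c=get_calibration("wrist");im=grab_frame("wrist");save("w1.png",im);pickle.dump(c,open("w1.pkl","wb"))
print(c["xyz"])
for n,p in(("pintop",(.5577,.1808,.0995)),("bore",(.5577,.1808,.0595)),("notch",(.5267,-.0055,.0595)),("dial",(.54,.108,.114))): print(n,proj(c,p))
E
```

```text
[0.55024097 0.18152788 0.30383422] [-0.59673257  0.32195099  0.2137295   1.80188703 -0.07870223  1.02612864
  0.83933017]
[0.47639851 0.21090743 0.37257834]
pintop [324.2119962  233.98378094]
bore [323.90526009 220.56950334]
notch [126.73787893 261.85472014]
dial [227.60296835 252.71304868]
```

View pics/w1.png

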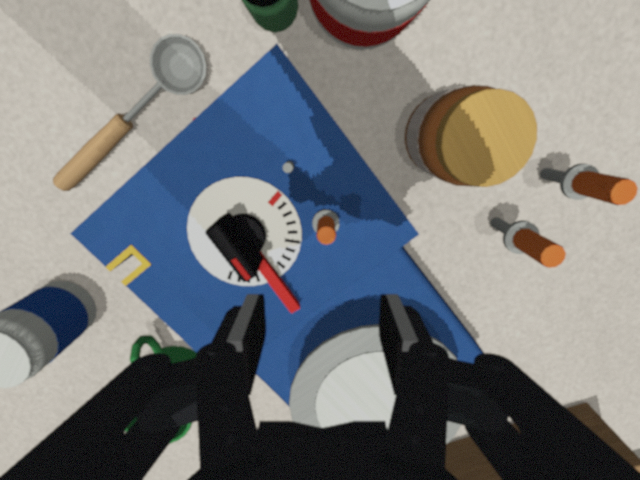

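The wrist view shows the pin head at (326,236) and the notch at about (128,265). Both are within about 2 px of my predictions (under 2 mm), so I'm going down onto the pin.

Request:
{"fn": "jog_arm", "kwargs": {"plan": [[[0.8, 0, -3], 0], [[0, 0, -3], 0], [[0, 0, -3], 0], [[0, 0, -3], 0], [[0, 0, -2], 0], [[0, 0, -1], 0], [[0, 0, -1.2], 0], [[0, 0, 0], 0], [[0, 0, 0], 0]], "hand": 5}}

```text
clock: 2.3
tcp_pos: [0.558, 0.1833, 0.1425]
orientation: [0.592, 3.085, 0.001]
contact_force: [0.3, 0.0, 0.7]
grip_width: 0.0502
```

Request:
{"fn": "jog_arm", "kwargs": {"plan": [[[0, -0.2, 0], 0], [[0, 0, 0], 0], [[0, 0, 0], 0]], "hand": 5}}

```text
clock: 2.6
tcp_pos: [0.5579, 0.1811, 0.1426]
orientation: [0.592, 3.084, 0.001]
contact_force: [-0.0, 0.8, 0.3]
grip_width: 0.0502
```

Request:
{"fn": "jog_arm", "kwargs": {"plan": [[[0, 0, 0], 0], [[0, 0, 0], 0], [[0, 0, 0], 0], [[0, 0, 0], 0], [[0, 0, 0], 0], [[0, 0, 0], 0]], "hand": 0.8, "grip_force": 30}}

```text
clock: 3.2
tcp_pos: [0.5577, 0.1812, 0.1421]
orientation: [0.591, 3.085, 0.0]
contact_force: [0.4, -0.9, 3.5]
grip_width: 0.015
```

Request:
{"fn": "jog_arm", "kwargs": {"plan": [[[0, 0, 1], 0], [[0, 0, 1.5], 0], [[0, 0, 2], 0], [[0, 0, 2], 0], [[0, 0, 2], 0], [[0, 0, 2], 0], [[0, 0, 1.5], 0], [[0, 0, 0], 0], [[0, 0, 0], 0]]}}

```text
clock: 4.1
tcp_pos: [0.5575, 0.181, 0.2624]
orientation: [0.591, 3.085, 0.001]
contact_force: [-0.2, 0.9, -0.7]
grip_width: 0.0152
```

Request:
{"fn": "jog_arm", "kwargs": {"plan": [[[-0.5, -3, 0], 0], [[-0.5, -3, 0], 0], [[-0.5, -3, 0], 0], [[-0.5, -3, 0], 0], [[-0.5, -3, 0], 0], [[-0.4, -2.6, 0], 0], [[-0.2, -1.04, 0], 0], [[0, 0, 0], 0], [[0, 0, 0], 0], [[0, 0, 0], 0]]}}

```text
clock: 5.1
tcp_pos: [0.5268, -0.0034, 0.2617]
orientation: [-0.587, -3.086, -0.001]
contact_force: [-0.8, -0.1, -0.5]
grip_width: 0.0148
```

```bash
python3 - <<'E'
from h import *
import pickle
o=get_obs();print(o["tcp_pos"])
c=get_calibration("wrist");im=grab_frame("wrist");np.save("w2.npy",im);pickle.dump(c,open("w2.pkl","wb"))
t=np.array(o["tcp_pos"]);n=np.array([.5267,-.0055,.0595])
for k,p in(("notch",n),("tip(expected)",[t[0],t[1],t[2]-.082-.038]),("collar",[t[0],t[1],t[2]-.082])): print(k,proj(c,p))
save("w2.png",im,(200,80,460,275),3)
E
```

```text
[ 0.52684807 -0.00336842  0.26166934]
notch [318.87261697 226.9102989 ]
tip(expected) [321.48579643 266.87877026]
collar [321.50052317 298.53318836]
```

View pics/w2.png

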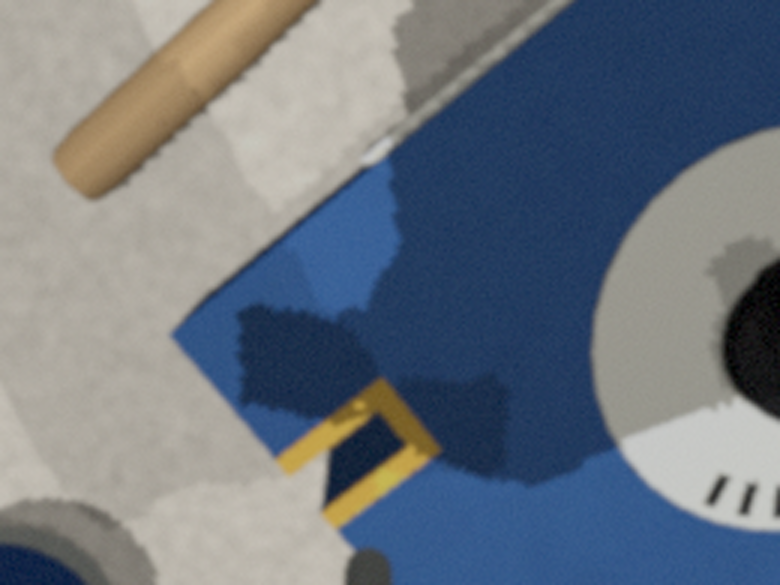

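The notch in this view lies at about (320.5,230), allowing for the same camera bias seen at the pin, and the shaft tip is central. I only need about 2 mm more in -y, then I lower the pin to just above the deck.

Request:
{"fn": "jog_arm", "kwargs": {"plan": [[[0, -0.2, -2], 0], [[0, 0, -2], 0], [[0, 0, -1.5], 0], [[0, 0, -1], 0], [[0, 0, -0.7], 0], [[0, 0, 0], 0], [[0, 0, 0], 0], [[0, 0, 0], 0]]}}

```text
clock: 5.95
tcp_pos: [0.5271, -0.0072, 0.1906]
orientation: [0.591, 3.084, 0.001]
contact_force: [0.0, 0.2, 0.7]
grip_width: 0.0147
```

```bash
python3 - <<'E'
from h import *
o=get_obs();print(o["tcp_pos"])
t=np.array(o["tcp_pos"]);n=np.array([.5267,-.0055,.0595])
c=get_calibration("wrist");print(proj(c,n),proj(c,[t[0],t[1],t[2]-.12]))
c=get_calibration("scene");print(proj(c,n),proj(c,[t[0],t[1],t[2]-.12]))
a=grab_frame("wrist");b=grab_frame("scene")
k=lambda im,x,y:cv2.resize(im[y:y+90,x:x+120],None,fx=4,fy=4,interpolation=cv2.INTER_CUBIC)
w=k(a,260,160);s=k(b,230,180)
save("w3.png",np.hstack([w[:,:400],s[:,:400]]))
E
```

```text
[ 0.52708229 -0.00717529  0.19060898]
[323.79095681 257.79825435] [321.42083583 266.58048977]
[279.21321036 238.11687084] [278.1440737  233.29173717]
```

View pics/w3.png

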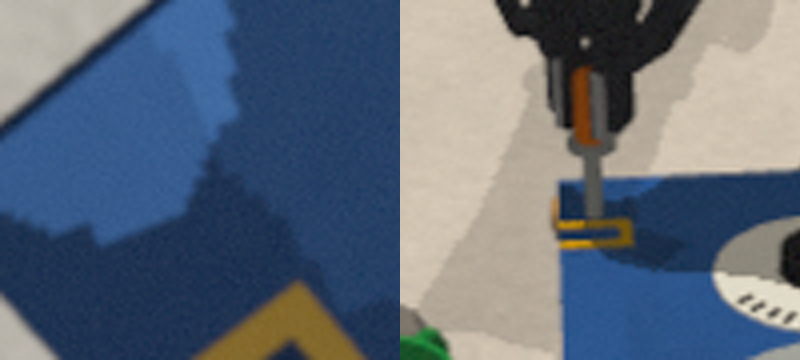

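In the scene half, the shaft tip is at full-frame (278.2,233.7), as predicted, and the notch point is at (279.7,238.2) against a predicted (279.2,238.1). The alignment is good, so I insert.

Request:
{"fn": "jog_arm", "kwargs": {"plan": [[[-0.05, 0.15, -0.4], 0], [[0, 0, -0.5], 0], [[0, 0, -0.5], 0], [[0, 0, -0.5], 0], [[0, 0, 0], 0], [[0, 0, 0], 0]]}}

```text
clock: 6.65
tcp_pos: [0.5261, -0.0057, 0.1707]
orientation: [-0.591, -3.085, 0.0]
contact_force: [-0.2, 0.5, -0.9]
grip_width: 0.0152
```

Request:
{"fn": "jog_arm", "kwargs": {"plan": [[[0, 0, -0.6], 0], [[0, 0, -0.6], 0], [[0, 0, -0.6], 0], [[0, 0, -0.5], 0], [[0, 0, -0.3], 0], [[0, 0, -0.1], 0], [[0, 0, 0], 0], [[0, 0, 0], 0]]}}

```text
clock: 7.45
tcp_pos: [0.5261, -0.0057, 0.144]
orientation: [-0.591, -3.085, -0.0]
contact_force: [0.0, 0.4, -0.6]
grip_width: 0.0153
```

Request:
{"fn": "jog_arm", "kwargs": {"plan": [[[0, 0, -0.1], 0], [[0, 0, -0.05], 0], [[0, 0, -0.05], 0], [[0, 0, 0], 0], [[0, 0, 0], 0]]}}

```text
clock: 7.95
tcp_pos: [0.5261, -0.0057, 0.1421]
orientation: [0.592, 3.085, 0.0]
contact_force: [-0.2, -0.5, 2.2]
grip_width: 0.015
```

Request:
{"fn": "jog_arm", "kwargs": {"plan": [[[0, 0, 0], 0], [[0, 0, 0], 0], [[0, 0, 0], 0], [[0, 0, 0], 0], [[0, 0, 0], 0], [[0, 0, 0], 0]], "hand": 4.5}}

```text
clock: 8.55
tcp_pos: [0.5261, -0.0057, 0.1419]
orientation: [-0.592, -3.085, -0.0]
contact_force: [-0.4, 0.2, 0.4]
grip_width: 0.045
```

Request:
{"fn": "jog_arm", "kwargs": {"plan": [[[0, 0, 1.5], 0], [[0, 0, 2], 0], [[0, 0, 3], 0], [[0, 0, 3], 0], [[0, 0, 2.5], 0], [[0, 0, 0], 0], [[0.2, 1.8, 0], -0.15], [[0.2, 1.8, 0], -0.15], [[0.2, 1.8, 0], -0.15], [[0.2, 1.8, 0], -0.15], [[0.2, 1.8, 0], -0.15], [[0, 0, 0], -0.15]]}}

```text
clock: 9.75
tcp_pos: [0.5358, 0.0874, 0.2609]
orientation: [-1.876, -2.518, 0.0]
contact_force: [0.6, -0.9, -0.0]
grip_width: 0.0452
```

Request:
{"fn": "jog_arm", "kwargs": {"plan": [[[0.2, 1, 0], -0.15], [[0, 1, 0], -0.15], [[0, 0, 0], -0.15], [[0, 0, 0], -0.15], [[0, 0, 0], -0.15], [[0, 0, 0], -0.15], [[0, 0, 0], -0.15], [[0, 0, 0], -0.15], [[0, 0, 0], -0.15], [[0, 0, 0], -0.15], [[0, 0, 0], -0.15], [[0, 0, 0], 0]]}}

```text
clock: 10.95
tcp_pos: [0.5377, 0.1044, 0.261]
orientation: [3.123, 0.332, -0.002]
contact_force: [0.5, -0.2, 0.0]
grip_width: 0.0452
```

```bash
python3 - <<'E'
from h import *
import pickle
o=get_obs();print(o["clock"],o["tcp_pos"],o["joints"][6])
y=rot(o["orientation"])[:,1];print("jaw yaw",np.arctan2(y[1],y[0]))
c=get_calibration("wrist");im=grab_frame("wrist");im2=grab_frame("scene");pickle.dump(c,open("w4.pkl","wb"))
k=cv2.resize(im2[180:300,230:390],(640,480),interpolation=cv2.INTER_CUBIC)
save("w4.png",np.hstack([cv2.resize(im,(480,360)),cv2.resize(k[:360,:320],(320,360))]))
for n,p in(("pin",(.5267,-.0055,.0995)),("dial",(.54,.108,.114)),("stop?",(.54,.108,.06))): print(n,proj(c,p))
E
```

```text
10.95 [0.53766749 0.10435239 0.26100211] -1.319187884123185
jaw yaw -1.3591477027046555
pin [469.80341105 289.98607819]
dial [316.42403192 247.96065207]
stop? [317.41057662 224.390486  ]
```

View pics/w4.png

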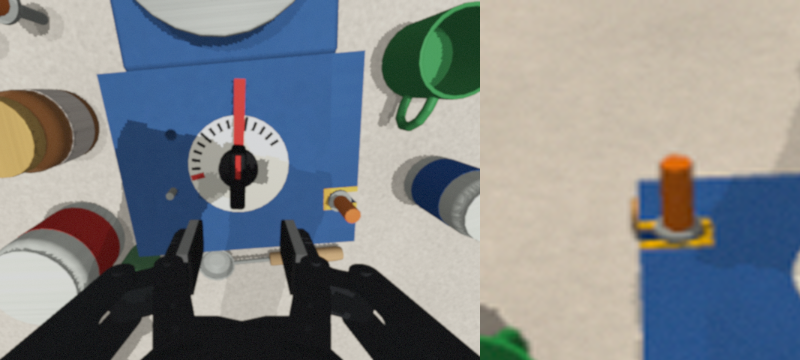

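The scene half shows the pin standing upright in the notch with its collar on the deck. The wrist half shows the knob centred and its bar lined up between the jaws. Next I go down on the knob.

Request:
{"fn": "jog_arm", "kwargs": {"plan": [[[0.2, 0.4, -2], -0.03], [[0, 0, -2], 0], [[0, 0, -2], 0], [[0, 0, -2], 0], [[0, 0, -1.5], 0], [[0, 0, -1], 0], [[0, 0, 0], 0], [[0, 0, 0], 0], [[0, 0, 0], 0]]}}

```text
clock: 11.95
tcp_pos: [0.5407, 0.1083, 0.1577]
orientation: [-3.128, -0.287, -0.002]
contact_force: [0.4, -0.7, 0.9]
grip_width: 0.0445
```

Request:
{"fn": "jog_arm", "kwargs": {"plan": [[[0, 0, 0], 0], [[0, 0, 0], 0], [[0, 0, 0], 0], [[0, 0, 0], 0], [[0, 0, 0], 0], [[0, 0, 0], 0]], "hand": 0.5, "grip_force": 40}}

```text
clock: 12.55
tcp_pos: [0.5404, 0.1083, 0.1575]
orientation: [-3.128, -0.287, -0.001]
contact_force: [-1.4, -0.1, 6.0]
grip_width: 0.0136
```

Request:
{"fn": "jog_arm", "kwargs": {"plan": [[[0, 0, 0], 0.1], [[0, 0, 0], 0.14], [[0, 0, 0], 0.14], [[0, 0, 0], 0.14], [[0, 0, 0], 0.14], [[0, 0, 0], 0.14], [[0, 0, 0], 0.14], [[0, 0, 0], 0.14], [[0, 0, 0], 0.14], [[0, 0, 0], 0.14], [[0, 0, 0], 0.14], [[0, 0, 0], 0]]}}

```text
clock: 13.75
tcp_pos: [0.5414, 0.1075, 0.1575]
orientation: [2.092, 2.341, 0.003]
contact_force: [3.4, -2.1, 1.6]
grip_width: 0.0132
```

```bash
python3 - <<'E'
from h import *
o=get_obs();print(o["clock"],o["tcp_pos"],o["joints"][6],o["contact_force"],o["moment"])
y=rot(o["orientation"])[:,1];w=np.arctan2(y[1],y[0]);print("jaw yaw",w,"q if aligned",1.745+.288-(w+np.pi/2))
E
```

```text
13.75 [0.54141577 0.10745727 0.1574823 ] -0.019260817165346767 [ 3.40644165 -2.07332795  1.58264473] [-0.55526294 -0.70041514  0.03684812]
jaw yaw 0.11220370771579863 q if aligned 0.3499999654893047
```

Request:
{"fn": "jog_arm", "kwargs": {"plan": [[[0, 0, 0], 0.1], [[0, 0, 0], 0.1], [[0, 0, 0], 0.08], [[0, 0, 0], 0.04], [[0, 0, 0], 0], [[0, 0, 0], 0]]}}

```text
clock: 14.35
tcp_pos: [0.5417, 0.1076, 0.1575]
orientation: [1.699, 2.639, 0.003]
contact_force: [4.8, -1.9, -0.5]
grip_width: 0.0136
```

```bash
cat > s.py <<'E'
from h import *
o=get_obs();print(o["clock"],o["tcp_pos"],o["joints"][6],o["contact_force"],o["moment"])
y=rot(o["orientation"])[:,1];w=np.arctan2(y[1],y[0]);print("jaw yaw",w,"q if aligned",1.745+.288-(w+np.pi/2))
E
python3 s.py
```

```text
14.35 [0.54170302 0.10758519 0.15747529] 0.24085641537174518 [ 4.75267467 -1.88687135 -0.49386997] [-0.54825341 -0.94451682  0.01215519]
jaw yaw 0.4270712371027887 q if aligned 0.035132436102314646
```

Now gently against the stop, watching the moment.

Request:
{"fn": "jog_arm", "kwargs": {"plan": [[[0, 0, 0], 0.02], [[0, 0, 0], 0.02], [[0, 0, 0], 0.02], [[0, 0, 0], 0], [[0, 0, 0], 0]]}}

```text
clock: 14.85
tcp_pos: [0.5417, 0.1076, 0.1575]
orientation: [1.623, 2.687, 0.003]
contact_force: [5.2, -2.4, 0.7]
grip_width: 0.0131
```

```bash
python3 s.py
```

```text
14.85 [0.54173389 0.10757034 0.15748619] 0.2892644293493151 [ 5.17940457 -2.44335083  0.69728124] [-0.45552659 -0.88153869 -0.79580352]
jaw yaw 0.4842824405444792 q if aligned -0.022078767339376082
```

The moment has jumped to -0.8 N m, well above the 0.05 N m friction, so the pointer is against the stop. I release, lift and check.

Request:
{"fn": "jog_arm", "kwargs": {"plan": [[[0, 0, 0], 0], [[0, 0, 0], 0], [[0, 0, 0], 0], [[0, 0, 0], 0], [[0, 0, 0], 0], [[0, 0, 0], 0]], "hand": 4.5}}

```text
clock: 15.45
tcp_pos: [0.54, 0.1083, 0.1568]
orientation: [-1.614, -2.695, 0.0]
contact_force: [-0.3, 0.4, 0.2]
grip_width: 0.0452
```

Request:
{"fn": "jog_arm", "kwargs": {"plan": [[[0, 0, 1.5], 0], [[0, 0, 2], 0], [[0, 0, 3], 0], [[0, 0, 3], 0], [[0, 0, 3], 0], [[0, 0, 3], 0], [[-2, 0, 0], 0], [[-2, 0, 0], 0], [[0, 0, 0], 0]]}}

```text
clock: 16.35
tcp_pos: [0.4981, 0.1082, 0.312]
orientation: [-1.612, -2.695, 0.001]
contact_force: [-0.3, 0.4, 0.5]
grip_width: 0.0453
```

```bash
python3 - <<'E'
from h import *
o=get_obs();print(o["clock"],o["tcp_pos"])
c=get_calibration("wrist");im=grab_frame("wrist");im2=grab_frame("scene")
M=R.from_euler("z",.2876).as_matrix();B=np.array([.54,.1079,0])
for q in(0,.05,.1):
    a=1.745-q;print(q,[proj(c,M@[r*np.cos(a),r*np.sin(a),.074]+B) for r in(.03,.085)])
a=cv2.resize(im[60:360,120:520],(533,400)); k=cv2.resize(im2[190:300,255:415],None,fx=2.5,fy=2.5,interpolation=cv2.INTER_CUBIC)[:, :265]
k=np.vstack([k,np.zeros((400-k.shape[0],265,3),np.uint8)])
import pickle;pickle.dump(c,open("w5.pkl","wb"));save("w5.png",np.hstack([a,k]))
E
```

```text
16.35 [0.49812386 0.10819796 0.31198706]
0 [array([364.58603925, 204.19516843]), array([369.12195669, 138.79847201])]
0.05 [array([366.30195261, 204.28967301]), array([374.26265299, 139.0978205 ])]
0.1 [array([368.00719512, 204.46818022]), array([379.36715936, 139.66316112])]
```

View pics/w5.png

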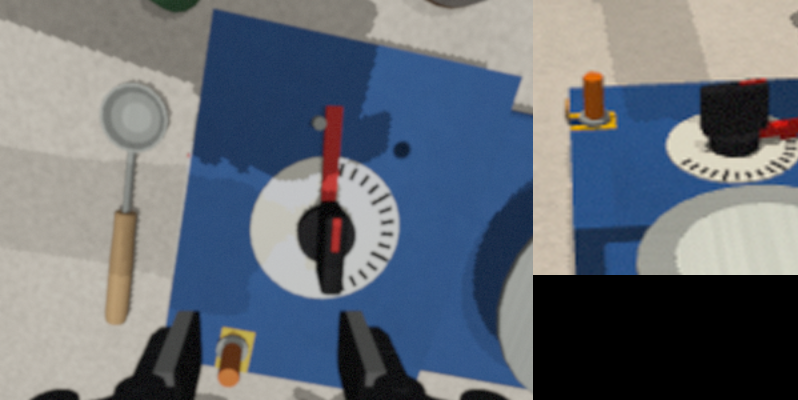

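The pointer runs from full-frame (366,210) to (371,140) and touches the post. Its slope matches q≈0.01. The pin stands upright in the notch, so I hand in.

```bash
python3 -c "
from bench import *
print(hand_in())"
```

```text
the job is handed in; nothing more can be done
None
```

The pin is parked in the side notch, the dial is back at its zero stop, and I handed the job in at about 16 s of the 70 s. The hand-in gave no verdict, so success rests on my own checks.

- **Pin:** I drew the lock pin out of its bore and lowered it into the notch until it pressed lightly on the deck (about 2 N), then let go. The last pictures show it upright with its collar on the deck. I estimate it is within about 1–2 mm of the notch point, from the arm position at release and the fitted scale pose.
- **Dial:** I gripped the knob and turned it anticlockwise from about 1.85 rad. At the stop the turning moment rose to about 0.8 N m, against about 0.05 N m of friction, and I released it there. In the last picture the pointer lies against the post, at about 0.01 rad by its slope.
- **Bystanders:** no contact with them was seen or felt. I did not measure their positions afterwards.
- **Disagreement:** the wrist camera was consistently 2–3 pixels (about 2 mm) off the pose I fitted from the other two cameras. I took this as camera bias, because it was about the same at the pin and at the notch.

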